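# Put the hole saws back in their case

### The job

Put the four hole saws scattered on the rubber mat back into the plywood case, each one standing upright, teeth down, on the floor of the well made for its size: the smallest saw in the smallest well, and so on up to the largest. The two levelling feet with sloping bases look much like them but do not belong in the case: leave them standing where they are.

Things in the scene. Friction and masses are not known exactly. Their poses are not given: they have to be found in the camera images.
- saw25: The smallest steel hole saw, standing teeth down on the 4 mm thick black mat: a round straight-sided cup 25 mm in diameter, 38 mm tall, flat on top, with a 12 mm round shank (to pick it by, from above) rising from its middle, 38 to 72 mm above the underside; 4 mm collar at the shank's foot. About 115 g. Origin: centre of the underside; z up; yaw meaningless.
- saw40: The second smallest steel hole saw, standing teeth down on the 4 mm thick black mat: a round straight-sided cup 40 mm in diameter, 38 mm tall, flat on top, with a 12 mm round shank (to pick it by, from above) rising from its middle, 38 to 72 mm above the underside; 4 mm collar at the shank's foot. About 160 g. Origin: centre of the underside; z up; yaw meaningless.
- saw55: The second largest steel hole saw, standing teeth down on the 4 mm thick black mat: a round straight-sided cup 55 mm in diameter, 38 mm tall, flat on top, with a 12 mm round shank (to pick it by, from above) rising from its middle, 38 to 72 mm above the underside; 4 mm collar at the shank's foot. About 205 g. Origin: centre of the underside; z up; yaw meaningless.
- saw70: The largest steel hole saw, standing teeth down on the 4 mm thick black mat: a round straight-sided cup 70 mm in diameter, 38 mm tall, flat on top, with a 12 mm round shank (to pick it by, from above) rising from its middle, 38 to 72 mm above the underside; 4 mm collar at the shank's foot. About 250 g. Origin: centre of the underside; z up; yaw meaningless.
- well25: Fixed wooden block, 100 x 100 x 24 mm, with a central round well 38 mm wide, 16 mm deep, dark floor, for the 25 mm saw. Origin: centre of the block's underside, z up; well floor at 8 mm, block top at 24 mm. The four blocks fill a 216 mm square plywood case two by two in changing order; its rim stands 4 mm above them.
- well40: Fixed wooden block, 100 x 100 x 24 mm, with a central round well 53 mm wide, 16 mm deep, dark floor, for the 40 mm saw. Origin: centre of the block's underside, z up; well floor at 8 mm, block top at 24 mm. The four blocks fill a 216 mm square plywood case two by two in changing order; its rim stands 4 mm above them.
- well55: Fixed wooden block, 100 x 100 x 24 mm, with a central round well 68 mm wide, 16 mm deep, dark floor, for the 55 mm saw. Origin: centre of the block's underside, z up; well floor at 8 mm, block top at 24 mm. The four blocks fill a 216 mm square plywood case two by two in changing order; its rim stands 4 mm above them.
- well70: Fixed wooden block, 100 x 100 x 24 mm, with a central round well 83 mm wide, 16 mm deep, dark floor, for the 70 mm saw. Origin: centre of the block's underside, z up; well floor at 8 mm, block top at 24 mm. The four blocks fill a 216 mm square plywood case two by two in changing order; its rim stands 4 mm above them.
- foot40: Steel levelling foot of a machine, not a hole saw: round base 40 mm in diameter sloping up as a low cone from 6 to 22 mm height, a 10 mm stud rising from its middle to 72 mm, a 19 mm hexagon nut on the stud at 34 to 42 mm. Origin: centre of the underside, z up. Stands on the mat among the saws.
- foot55: Steel levelling foot of a machine, not a hole saw: round base 55 mm in diameter sloping up as a low cone from 6 to 22 mm height, a 10 mm stud rising from its middle to 72 mm, a 19 mm hexagon nut on the stud at 34 to 42 mm. Origin: centre of the underside, z up. Stands on the mat among the saws.
Mind the look-alikes: they are no part of the job. Leave any green or purple look-alike of the saw40 alone. Leave any yellow look-alike of the saw70 alone.

How it is judged:
At the end, for the whole second after the job is handed in: Each hole saw is in the well of its own size, its centre within 12 mm of the well's centre, its underside within 4 mm of the well's floor, tilted less than 0.12 rad, let go and at rest; both levelling feet stand upright within 25 mm of where they started (horizontal distance between saw25 and well25 below 0.012 m and z of saw25 in the frame of well25 between 0.004 and 0.012 m and angle between each of saw25, saw40, saw55, saw70's own z axis and vertical below 0.12 rad and linear speed of each of saw25, saw40, saw55, saw70, foot40, foot55 below 0.02 m/s and horizontal distance between saw40 and well40 below 0.012 m and z of saw40 in the frame of well40 between 0.004 and 0.012 m and horizontal distance between saw55 and well55 below 0.012 m and z of saw55 in the frame of well55 between 0.004 and 0.012 m and horizontal distance between saw70 and well70 below 0.012 m and z of saw70 in the frame of well70 between 0.004 and 0.012 m and distance of each of foot40, foot55 from where it was at the start of the episode below 0.025 m and angle between each of foot40, foot55's own z axis and vertical below 0.15 rad); the robot touches nothing.
It fails at once if the 40 mm levelling foot is moved by more than 25 mm or tipped (distance of foot40 from where it was at the start of the episode above 0.025 m or angle between foot40's own z axis and vertical above 0.35 rad).
It fails at once if the 55 mm levelling foot is moved by more than 25 mm or tipped (distance of foot55 from where it was at the start of the episode above 0.025 m or angle between foot55's own z axis and vertical above 0.35 rad).
It also fails if it takes over 96 s, if anything falls off the work surface, if the arm or the gripper's body presses on something with over 40 N, if the wrist force passes 120 N, or if a joint passes its speed limit or range.

### The arm

A 6-joint arm with a two-finger parallel gripper is mounted at the origin on the work surface. World frame = base frame: x ahead of the robot, y to its left, z up, the work surface at z = 0. Lengths are in m, angles in rad, forces in N, time in s.
With the tool pointing down it reaches from about 0.375 to 0.975 m from the base axis. Payload 3.8 kg.
Tool frame: the origin (TCP) lies midway between the tips of the shut fingers; the grasp point (between the pads) lies 19 mm behind it; z points along the fingers, y is the line along which they close (so a half turn about z gives the same grasp; the last joint's range is limited). The gripper opens to 88 mm and grips with 3 to 60 N. Pads are 18 mm wide; open, the fingers measure 123 mm over their backs; the gripper's body (75 mm by 187 mm) begins 45 mm behind the grasp point.
Start: joints at [-1.22, 0.264, 1.604, -0, 1.274, -0.037], TCP at [0.255, -0.625, 0.239] pointing down, gripper open.
Joint ranges: [-2.63, 2.63], [-0.94, 2.18], [0.31, 2.57], [-1.31, 4.45], [0, 2.66], [-2.55, 2.55]. Speed limits (rad/s): [2.57, 2.57, 3.14, 3.14, 3.14, 3.14].

### API

Orientations are given as a rotation vector (axis times angle).
In Python, from cell import manip, inverse_kinematics, cams, order gives the robot as it stands. Calls block until the motion is done:
- manip.move_pose(position, orientation): joint-space move of the TCP to a pose.
- manip.move_linear(position, rate=0.15, rot=None): straight line of the TCP; rot=None keeps the orientation; rate is the mean speed in m/s.
- manip.set_joints(angles): joint-space move.
- manip.set_gripper(opening, force=None): finger opening in m; force is the grip in N (None keeps the last); returns when the fingers have stopped.
- manip.dwell(seconds).
- inverse_kinematics(position, orientation): joint angles nearest the present ones, or None.
- manip.state(): the state.
- cams.capture(name): name is "scene" or "top"; returns a dict with "image" (480x640x3 uint8, blue, green, red), "z_map" (480x640 float32, m along the optical axis (not along the pixel's ray), 0 where there is no reading), "intrinsics" (3x3 intrinsics, pixels), "position" and "orientation" of the camera in the world. Camera axes: x right, y down, z forward; pixel columns grow to the right and rows downward; lengths in m; the calibration is good to about 2 mm. A picture is of the moment at which its call begins.
A pose or a line that the arm cannot do raises manip.IKError and nothing moves.
- order.close_job(): hands the job in; it is judged then, once.
The state is a dict: "clock": time; "joint_pos": joint angles; "joint_velocities": joint speeds; "tau": joint torques, N m; "tool_pos": TCP position; "tcp_rot": TCP orientation; "contact_force": force on the tool from outside, world axes, zero at the start; "moment": the same for the moment, N m; "gripper_width": finger opening in m; "grasp_force": force on a finger pad.
Only numpy, scipy, OpenCV 4.12 (cv2) and the standard library are available. Lean on these libraries where they do the work, as an engineer would, in place of code of your own. Each camera call takes 0.05 s, during which the arm holds its last target. There are 200 camera calls.

## Working session

There is one attempt and no reset: what is moved stays moved. The work goes in short steps, each a Python script; the robot and the scene stay as the last script left them, time stands still between calls to the robot, and variables do not carry over. Pictures are saved under pics/ and viewed, at most 14 in all, crops included, and the job is handed in when it is done.

```bash
mkdir -p pics; ls; python3 - <<'E'
from cell import manip, cams
import cv2
for n in("top","scene"):
    c=cams.capture(n); cv2.imwrite(f"pics/{n}0.png",c["image"]); print(n,c["intrinsics"],c["position"],c["orientation"],(c["z_map"]>0).mean())
s=manip.state();print(s["clock"],s["tool_pos"],s["tcp_rot"])
E
```

```text
pics
top [[447.28395917   0.         311.88499694]
 [  0.         447.28395917 239.97558734]
 [  0.           0.           1.        ]] [ 0.37375229 -0.04059348  0.88340365] [-2.16242315  2.16660165 -0.18639572] 0.995859375
scene [[469.58254296   0.         317.02907562]
 [  0.         469.58254296 241.66474711]
 [  0.           0.           1.        ]] [ 1.05467804 -0.08990837  0.76780762] [-1.84735733 -1.83476363  0.59798185] 0.99595703125
0.1 [ 0.25505881 -0.62427068  0.2375186 ] [-3.08077196e+00 -6.05000416e-01  4.69537535e-04]
```

View pics/top0.png

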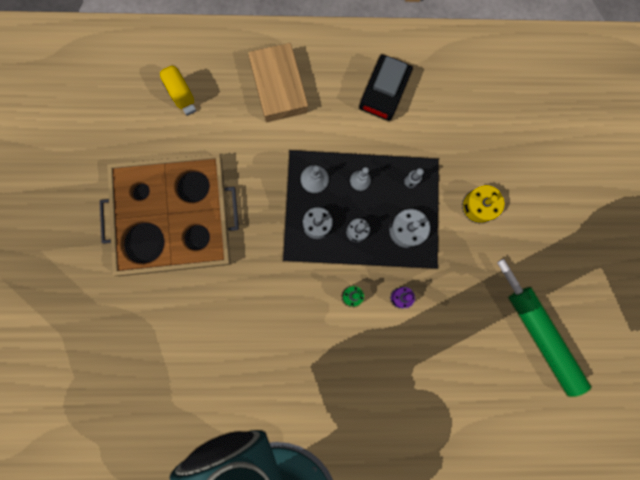

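View pics/scene0.png

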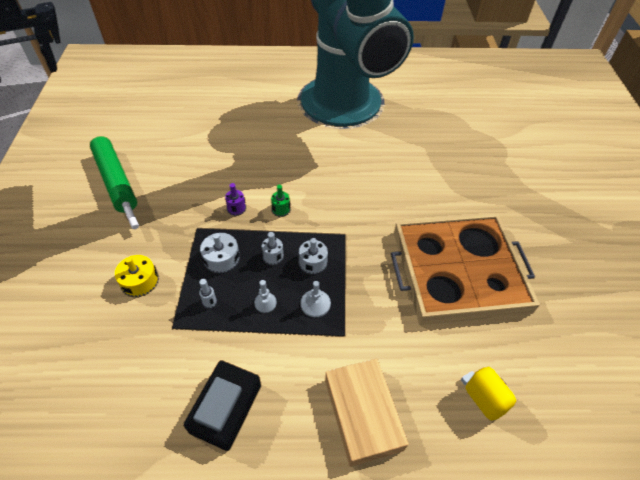

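The top view shows the case at left, with wells 25 (140,190), 70 (193,186), 70/55 (143,242) and 40 (196,237). On the mat, the top row is foot55 (314,179), foot40 (360,179) and saw25 (414,178). The bottom row is saw55 (317,222), saw40 (358,230) and saw70 (410,228). The coloured look-alikes are off the mat. Next I'll measure sizes and centres in both views.

```bash
cat > h.py <<'E'
import numpy as np, cv2
from scipy.spatial.transform import Rotation as R
from cell import manip, cams, inverse_kinematics, order
def world(c):
    """world point of every pixel from the depth map"""
    K=c["intrinsics"]; v,u=np.mgrid[:480,:640]
    d=np.dstack([(u-K[0,2])/K[0,0],(v-K[1,2])/K[1,1],np.ones(u.shape)])
    return (d*c["z_map"][...,None])@R.from_rotvec(c["orientation"]).as_matrix().T+c["position"]
def cast(c,uv,z):
    K=c["intrinsics"]; uv=np.atleast_2d(uv).astype(float)
    d=np.c_[(uv-K[:2,2])/K[0,0],np.ones(len(uv))]@R.from_rotvec(c["orientation"]).as_matrix().T
    return (c["position"]+d*((z-c["position"][2])/d[:,2])[:,None])[:,:2]
def circ(p):
    s=np.linalg.lstsq(np.c_[2*p,np.ones(len(p))],(p**2).sum(1),rcond=None)[0]
    return s[:2],2*np.sqrt(s[2]+s[:2]@s[:2])
E
python3 - <<'E'
from h import *
for n in("top","scene"):
    c=cams.capture(n); W=world(c); z=W[...,2]; hsv=cv2.cvtColor(c["image"],cv2.COLOR_BGR2HSV)
    inr=(W[...,0]>.33)&(W[...,0]<.65)&(abs(W[...,1])<.5)
    tab=(abs(z)<.008)&inr; print(n,"table z med/std",np.median(z[tab]),z[tab].std())
    # grey things above mat
    for lab,lo,hi in(("body",.012,.2),("shank",.058,.1)):
        m=((z>lo)&(z<hi)&inr&(hsv[...,1]<60)).astype(np.uint8)
        k,L,st,_=cv2.connectedComponentsWithStats(m)
        for i in range(1,k):
            if st[i,4]<(25 if lab=="body" else 4): continue
            P=W[L==i]; v,u=np.nonzero(L==i)
            print(lab,(u.mean().round(1),v.mean().round(1)),st[i,4],"mean",P.mean(0).round(4),"ext",np.ptp(P[:,:2],0).round(3),"zmax",P[:,2].max().round(4))
            if lab=="body":
                q=P[(P[:,2]>.035)&(P[:,2]<.047)]
                if len(q)>20:
                    (x,y),r=cv2.minEnclosingCircle(q[:,:2].astype(np.float32)); print("   disc",len(q),round(x,4),round(y,4),"d",round(2*r,4))
    # wells: dark contours in the case
    m=((hsv[...,2]<60)&(W[...,1]>.15)&(W[...,1]<.5)&inr).astype(np.uint8)
    cs,_=cv2.findContours(m,cv2.RETR_EXTERNAL,cv2.CHAIN_APPROX_NONE)
    for k in cs:
        if cv2.contourArea(k)<60: continue
        k=k[:,0]; print("well",k.mean(0).round(),"top-plane",*[x.round(4) for x in circ(cast(c,k,.024))],"zmin",z[m>0].min().round(3))
    m=((z>.015)&(z<.04)&(W[...,1]>.1)&(W[...,1]<.6)&(W[...,0]>.3)&(W[...,0]<.68)&(hsv[...,1]>40)).astype(np.uint8)
    cs,_=cv2.findContours(m,cv2.RETR_EXTERNAL,cv2.CHAIN_APPROX_NONE)
    k=max(cs,key=cv2.contourArea)[:,0]; print("case rect",cv2.minAreaRect(cast(c,k,.028).astype(np.float32)*1000))
E
```

```text
top table z med/std 0.0006238657103949663 0.0021996447495336246
body (np.float64(314.0), np.float64(177.7)) 492 mean [ 0.6181 -0.0739  0.0252] ext [0.051 0.052] zmax 0.0779
   disc 31 0.6217 -0.0744 d 0.0184
body (np.float64(360.3), np.float64(178.2)) 275 mean [ 0.6155 -0.1648  0.0322] ext [0.037 0.037] zmax 0.0786
   disc 29 0.62 -0.1668 d 0.0185
body (np.float64(413.2), np.float64(177.2)) 216 mean [ 0.6142 -0.2662  0.0452] ext [0.026 0.024] zmax 0.0785
   disc 83 0.6176 -0.2695 d 0.0254
body (np.float64(193.2), np.float64(186.2)) 638 mean [0.6025 0.1649 0.0148] ext [0.056 0.059] zmax 0.0185
body (np.float64(141.0), np.float64(191.3)) 140 mean [0.5918 0.2664 0.0147] ext [0.027 0.027] zmax 0.0178
body (np.float64(233.5), np.float64(207.5)) 197 mean [0.558  0.0835 0.0236] ext [0.084 0.026] zmax 0.0282
body (np.float64(102.6), np.float64(221.5)) 152 mean [0.5298 0.3335 0.0234] ext [0.083 0.023] zmax 0.0274
body (np.float64(316.6), np.float64(222.1)) 687 mean [ 0.5257 -0.0777  0.0431] ext [0.054 0.055] zmax 0.0791
   disc 578 0.5285 -0.0783 d 0.0558
body (np.float64(409.1), np.float64(2
[... 3555 characters left out ...]
012 0.01 ] zmax 0.0797
shank (np.float64(203.9), np.float64(284.0)) 71 mean [ 0.6193 -0.2675  0.0716] ext [0.012 0.012] zmax 0.079
shank (np.float64(263.0), np.float64(284.9)) 57 mean [ 0.6209 -0.1653  0.0711] ext [0.011 0.01 ] zmax 0.0801
shank (np.float64(316.2), np.float64(285.5)) 51 mean [ 0.6231 -0.073   0.0723] ext [0.01  0.009] zmax 0.0789
well [496. 284.] top-plane [0.5895 0.2663] 0.0282 zmin 0.012
well [446. 289.] top-plane [0.6006 0.1694] 0.0544 zmin 0.012
well [432. 245.] top-plane [0.5  0.16] 0.036 zmin 0.012
well [478. 242.] top-plane [0.4895 0.255 ] 0.0711 zmin 0.012
case rect ((544.2394409179688, 217.4510498046875), (229.19659423828125, 243.79147338867188), 5.9986090660095215)
```

Saw diameters (26/41/56/71 mm), heights and positions agree across both views to within 2 mm. The well centres need a better fix, so I'll take the case outline without its handles and check it against the wells.

```bash
cat >> h.py <<'E'
def case(c,out=None):
    W=world(c); z=W[...,2]
    m=((z>.012)&(z<.045)&(W[...,1]>.06)&(W[...,1]<.36)&(W[...,0]>.38)&(W[...,0]<.69)).astype(np.uint8)
    m=cv2.morphologyEx(m,cv2.MORPH_CLOSE,np.ones((7,7)))
    m=cv2.morphologyEx(m,cv2.MORPH_OPEN,np.ones((61,61)) if out is None else np.ones((out,out)))
    k=max(cv2.findContours(m,cv2.RETR_EXTERNAL,cv2.CHAIN_APPROX_NONE)[0],key=cv2.contourArea)[:,0]
    return cv2.minAreaRect(cast(c,k,.028).astype(np.float32)*1000),k
E
python3 - <<'E'
from h import *
for n in("top","scene"):
    c=cams.capture(n); W=world(c)
    for o in(31,61):
        (cc,s,a),k=case(c,o); print(n,o,cc,s,a)
    a=np.radians(a if a<45 else a-90); Rm=np.array([[np.cos(a),-np.sin(a)],[np.sin(a),np.cos(a)]])
    for d in((-50,-50),(-50,50),(50,-50),(50,50)): print(np.round(np.array(cc)+Rm@d,1),end=" ")
    print()
    # orange block face with holes: hole contours at z=.024
    f=((c["image"][...,2]>c["image"][...,0].astype(int)+45)).astype(np.uint8); m=np.zeros_like(f); cv2.fillPoly(m,[k],1)
    m=cv2.erode(m,np.ones((9,9)))&(1-f)
    cs,_=cv2.findContours(m,cv2.RETR_EXTERNAL,cv2.CHAIN_APPROX_NONE)
    for q in cs:
        if cv2.contourArea(q)>60: print("hole",*[x.round(4) for x in circ(cast(c,q[:,0],.024))])
    cv2.drawContours(c["image"],[k[:,None]],-1,(255,0,0),1); cv2.drawContours(c["image"],cs,-1,(0,255,0),1)
    x0=60 if n=="top" else 370; y0=130 if n=="top" else 190
    I=cv2.resize(c["image"][y0:y0+160,x0:x0+190],None,fx=2.1,fy=3); cv2.imwrite(f"pics/case_{n}.png",I)
cv2.imwrite("pics/case.png",np.hstack([cv2.imread(f"pics/case_{n}.png") for n in("top","scene")]))
E
```

```text
top 31 (544.8885498046875, 218.06512451171875) (219.8750457763672, 240.646240234375) 5.991635799407959
top 61 (545.6543579101562, 210.98562622070312) (218.08221435546875, 222.01712036132812) 3.3218045234680176
[498.6 158.2] [492.8 258. ] [598.5 164. ] [592.7 263.8] 
hole [0.4996 0.1543] 0.0501
hole [0.4894 0.2555] 0.0799
hole [0.5896 0.266 ] 0.0353
hole [0.6002 0.1653] 0.0647
scene 31 (545.88818359375, 208.15097045898438) (230.5322723388672, 262.57958984375) 5.9986090660095215
scene 61 (547.2373657226562, 209.08668518066406) (224.6985321044922, 255.42457580566406) 0.13430693745613098
[497.4 159. ] [497.1 259. ] [597.4 159.2] [597.1 259.2] 
hole [0.5888 0.2674] 0.0312
hole [0.6001 0.166 ] 0.0603
hole [0.5561 0.1341] 0.0866
hole [0.4997 0.155 ] 0.0439
hole [0.4891 0.2555] 0.0734
```

View pics/case.png

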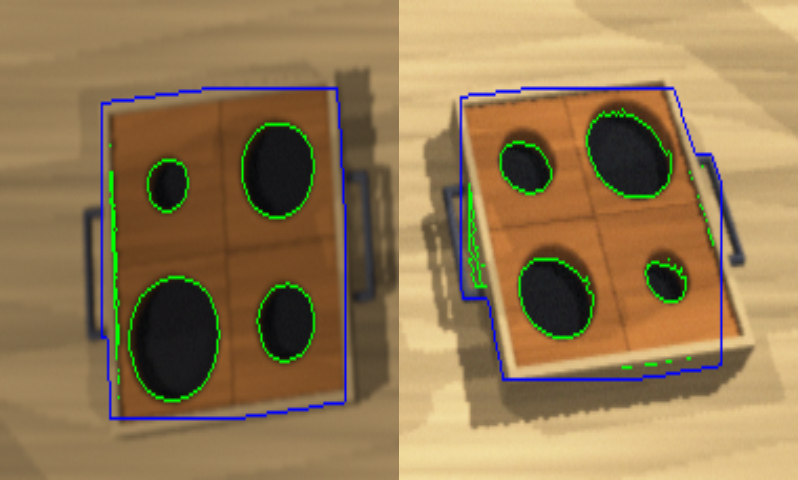

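The top picture (left) shows the four hole contours following the rims. The diameters are 35, 50, 65 and 80 mm, all about 3 mm under the true sizes, and the 101 mm spacing fits the 100 mm grid turned 6°. That fixes the wells, so I'll pick saw25.

```bash
cat >> h.py <<'E'
SAW={25:(.6180,-.2687),40:(.5142,-.1562),55:(.5282,-.0775),70:(.5174,-.2584)}
WELL={25:(.5891,.2656),40:(.5001,.1558),55:(.5995,.1662),70:(.4897,.2552)}
DOWN=np.array([np.pi,0,0]); ZG,ZH=.051,.17
def say(t):
    s=manip.state(); print(t,"t",round(s["clock"],1),s["tool_pos"].round(4) if hasattr(s["tool_pos"],"round") else s["tool_pos"],"w",round(float(s["gripper_width"]),4),"f",round(float(s["grasp_force"]),1),"F",np.round(s["contact_force"],1))
def pick(n):
    x,y=SAW[n]
    manip.move_pose([x,y,ZH],DOWN); manip.set_gripper(.034)
    manip.move_linear([x,y,ZG],rate=.12); say("at")
    manip.set_gripper(0,force=40); say("grip")
    manip.move_linear([x,y,ZH],rate=.12); say("up")
def place(n,dx=0,dy=0):
    x,y=WELL[n]; x+=dx; y+=dy
    manip.move_linear([x,y,ZH],rate=.22)
    manip.move_linear([x,y,ZG+.012],rate=.12); manip.move_linear([x,y,ZG+.005],rate=.03); say("down")
    manip.set_gripper(.034); say("open")
    manip.move_linear([x,y,ZH],rate=.15)
E
python3 - <<'E'
from h import *
for d in(SAW,WELL):
    for n,(x,y) in d.items():
        for z in(ZH,ZG): assert inverse_kinematics([x,y,z],DOWN) is not None,(n,z)
pick(25)
for n in("top","scene"):
    cv2.imwrite(f"pics/{n}1.png",cams.capture(n)["image"])
E
```

```text
at t 4.2 [ 0.6189 -0.2691  0.0521] w 0.0341 f 0.0 F [0.5 0.9 0.1]
grip t 4.7 [ 0.6184 -0.269   0.0517] w 0.0106 f 40.0 F [0.4 0.1 2. ]
up t 5.8 [ 0.6172 -0.2683  0.1687] w 0.0107 f 40.0 F [ 0.6  0.6 -2. ]
```

View pics/scene1.png

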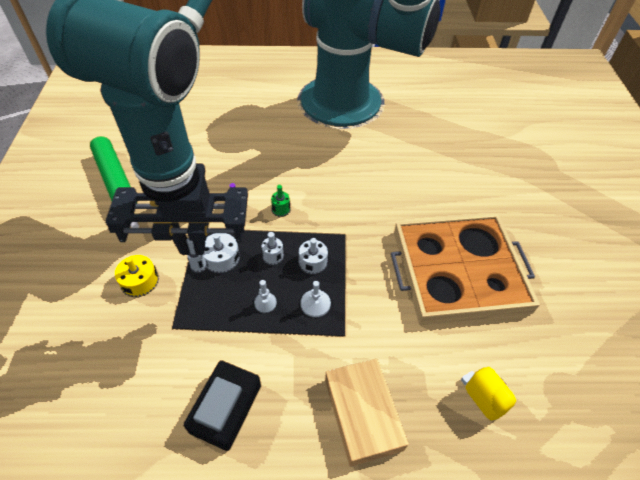

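The scene picture shows saw25 hanging upright in the fingers at (197,260) and everything else undisturbed. Placing it now.

```bash
python3 - <<'E'
from h import *
place(25)
pick(40)
c=cams.capture("top"); W=world(c); z=W[...,2]
x,y=WELL[25]; m=(np.hypot(W[...,0]-x,W[...,1]-y)<.03)&(z>.062)&(z<.1); print("saw25 shank",W[m].mean(0).round(4),W[m][:,2].max(),m.sum())
cv2.imwrite("pics/top2.png",c["image"]); cv2.imwrite("pics/scene2.png",cams.capture("scene")["image"])
E
```

```text
down t 9.9 [0.5918 0.2663 0.0615] w 0.0108 f 40.1 F [-5.5 -3.2 18.5]
open t 10.5 [0.5888 0.2655 0.0554] w 0.034 f 0.0 F [-0.3  0.3 -0.3]
at t 14.3 [ 0.515  -0.1565  0.0518] w 0.0342 f 0.0 F [ 0.2 -0.2  0. ]
grip t 14.8 [ 0.5146 -0.1564  0.0514] w 0.0105 f 40.0 F [ 0.4 -0.8  1.2]
up t 15.9 [ 0.5134 -0.1559  0.1689] w 0.0107 f 40.0 F [ 0.8 -1.1 -2.2]
saw25 shank [0.5881 0.2633 0.0794] 0.09022746701282103 72
```

View pics/scene2.png

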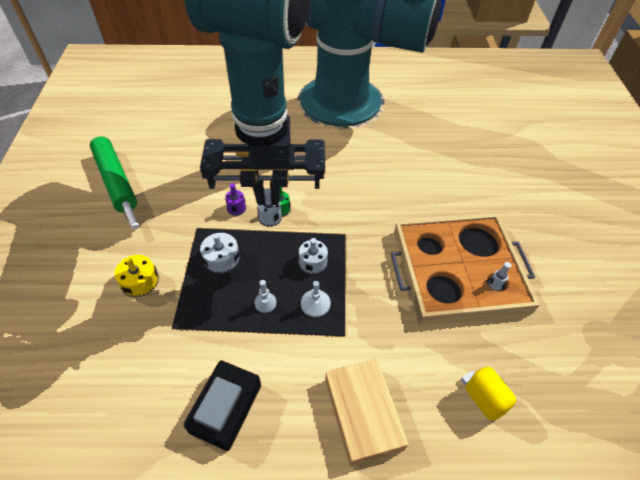

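saw25 stopped about 6 mm high, with 18 N on the tool, and leans in its well (499,277), so it has caught on the rim. I'll zoom in on it and measure the saw40 in the hand.

```bash
python3 - <<'E'
from h import *
I=[]
for n,a,b in(("top",(95,145),(330,195)),("scene",(455,230),(230,160))):
    im=cv2.imread(f"pics/{n}2.png")
    for (u,v) in(a,b): I.append(cv2.resize(im[v:v+75,u:u+100],(400,300),interpolation=cv2.INTER_CUBIC))
cv2.imwrite("pics/z2.png",np.vstack([np.hstack(I[:2]),np.hstack(I[2:])]))
for n in("top","scene"):
    c=cams.capture(n); W=world(c); hsv=cv2.cvtColor(c["image"],cv2.COLOR_BGR2HSV); z=W[...,2]
    x,y=WELL[25]; m=(np.hypot(W[...,0]-x,W[...,1]-y)<.035)&(z>.03)
    for lo,hi in((.03,.042),(.042,.052),(.055,.07),(.07,.1)):
        q=W[m&(z>=lo)&(z<hi)]; print(n,lo,len(q),q.mean(0).round(4),np.ptp(q,0).round(3)) if len(q) else 0
    m=(np.hypot(W[...,0]-.513,W[...,1]+.156)<.035)&(z>.1)&(z<.168)
    for lo in(.1,.11,.12,.13,.14,.15,.16):
        q=W[m&(z>=lo)&(z<lo+.01)]; print("held",lo,len(q),q.mean(0).round(4),np.ptp(q,0).round(3)) if len(q) else 0
E
```

```text
top 0.03 358 [0.5861 0.2635 0.0317] [0.069 0.068 0.012]
top 0.042 50 [0.5859 0.259  0.0484] [0.024 0.025 0.01 ]
top 0.055 49 [0.587  0.2622 0.0595] [0.018 0.018 0.015]
top 0.07 57 [0.5884 0.2639 0.0828] [0.012 0.012 0.019]
held 0.12 17 [ 0.4943 -0.1589  0.1263] [0.009 0.026 0.008]
held 0.13 9 [ 0.4943 -0.1579  0.1371] [0.005 0.022 0.008]
held 0.14 11 [ 0.4937 -0.1524  0.145 ] [0.005 0.022 0.009]
held 0.15 42 [ 0.4972 -0.1615  0.1566] [0.011 0.027 0.01 ]
held 0.16 13 [ 0.5    -0.1625  0.1609] [0.01  0.015 0.001]
scene 0.03 543 [0.5926 0.2626 0.0322] [0.069 0.069 0.012]
scene 0.042 58 [0.5958 0.2618 0.047 ] [0.019 0.025 0.01 ]
scene 0.055 74 [0.5916 0.2642 0.0601] [0.019 0.019 0.014]
scene 0.07 70 [0.5908 0.2649 0.0824] [0.012 0.012 0.019]
held 0.12 75 [ 0.5258 -0.1529  0.1263] [0.027 0.039 0.008]
held 0.13 77 [ 0.5282 -0.1541  0.1352] [0.015 0.037 0.01 ]
held 0.14 85 [ 0.5273 -0.1537  0.145 ] [0.015 0.039 0.01 ]
held 0.15 115 [ 0.5256 -0.1538  0.1557] [0.022 0.04  0.01 ]
held 0.16 129 [ 0.5217 -0.1546  0.1619] [0.022 0.038 0.008]
```

View pics/z2.png

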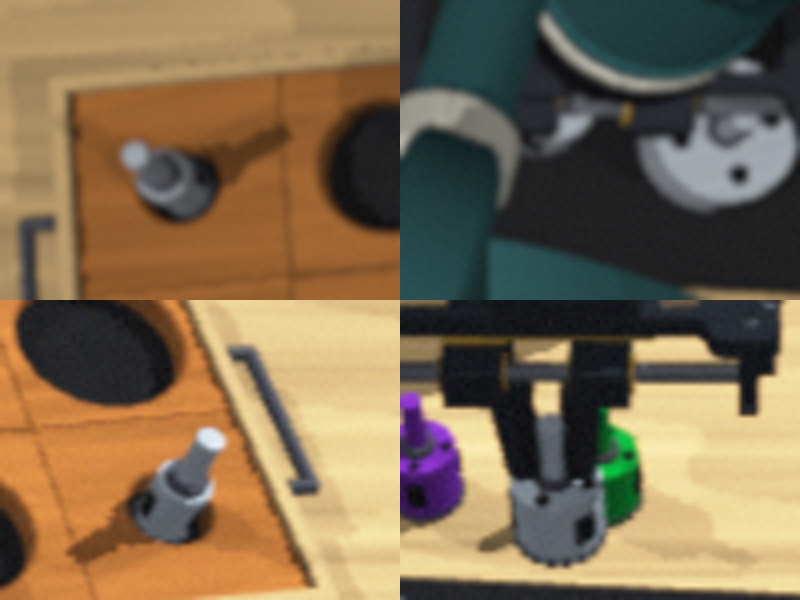

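The crops show saw25 leaning toward +y in its well, with its shank top at about top (128,184) and scene (507,265). saw40 hangs upright in the hand. I'll triangulate the shank top and collar of saw25 across the two views.

```bash
cat >> h.py <<'E'
def tri(ct,a,cs,b):
    """closest point of the rays through pixel a (top) and b (scene), and the gap between them"""
    o,d=[],[]
    for c,p in((ct,a),(cs,b)):
        K=c["intrinsics"]; r=R.from_rotvec(c["orientation"]).apply([(p[0]-K[0,2])/K[0,0],(p[1]-K[1,2])/K[1,1],1]); d.append(r/np.linalg.norm(r)); o.append(np.array(c["position"]))
    t=np.linalg.lstsq(np.c_[d[0],-d[1]],o[1]-o[0],rcond=None)[0]
    P=[o[i]+t[i]*d[i] for i in(0,1)]; return np.mean(P,0),np.linalg.norm(P[0]-P[1])
E
python3 - <<'E'
from h import *
ct,cs=cams.capture("top"),cams.capture("scene")
print("shank top",tri(ct,(95+133/4,145+155/4),cs,(455+209/4,230+139/4)))
print("collar",tri(ct,(95+158/4,145+170/4),cs,(455+188/4,230+178/4)))
print("cup top",tri(ct,(95+170/4,145+178/4),cs,(455+183/4,230+188/4)))
for c,n in((ct,"top"),(cs,"scene")):
  W=world(c); m=(np.hypot(W[...,0]-.59,W[...,1]-.265)<.03)&(W[...,2]>.08)
  v,u=np.nonzero(m); print(n,u.mean(),v.mean(),W[m].mean(0),np.percentile(W[m][:,2],[50,90]))
for n in("top","scene"):
  c=ct if n=="top" else cs; W=world(c);k=(np.hypot(W[...,0]-.514,W[...,1]-.21)<.02); print("block z",np.median(W[k][:,2]))
  for w in(40,55,70):
    k=(np.hypot(W[...,0]-WELL[w][0],W[...,1]-WELL[w][1])<.008); print("floor",w,np.median(W[k][:,2]))
E
```

```text
shank top (array([0.58826206, 0.2657739 , 0.08489484]), np.float64(0.0013945040451706504))
collar (array([0.58925175, 0.26576944, 0.05478651]), np.float64(0.0022154350706412194))
cup top (array([0.58834826, 0.26531352, 0.04476749]), np.float64(0.005406367805031476))
top 128.46511627906978 183.25581395348837 [0.58880861 0.2643985  0.08566975] [0.08564814 0.08799309]
scene 507.1276595744681 265.3404255319149 [0.59011355 0.26548121 0.08589045] [0.08660321 0.08847111]
block z 0.029757820012290936
floor 40 0.014815753828502198
floor 55 0.014448020088167812
floor 70 0.014867014408419976
block z 0.031246515872181746
floor 40 0.015776626992761833
floor 55 0.01600661390663849
floor 70 0.016518762493756944
```

saw25 is fine: shank top and cup are plumb over each other at the well centre, and the lean was only perspective. The depth maps put the block tops at about 30 mm and the well floors at about 14 mm in both views, so the case sits on a base of about 6 mm. The 18 N was just the saw reaching the floor early. I'll shift the drop height by 6 mm, re-cast the well centres at z = 30 mm (about 1.5 mm shift) and continue.

```bash
sed -i 's/ZG+.012\]/ZG+.018]/; s/ZG+.005\]/ZG+.011]/; s/^WELL=.*/&\nWELL={k:(x-.0005,y-.0015) for k,(x,y) in WELL.items()}/' h.py; python3 - <<'E'
from h import *
place(40)
pick(55); cv2.imwrite("pics/scene3.png",cams.capture("scene")["image"])
place(55)
E
```

```text
down t 19.2 [0.4995 0.1543 0.0619] w 0.0108 f 40.0 F [-0.2 -0.2 -1.2]
open t 19.7 [0.4997 0.1543 0.0621] w 0.0341 f 0.0 F [-0.7  0.1  0.5]
at t 22.9 [ 0.529  -0.0777  0.0518] w 0.0341 f 0.0 F [0.3 0.2 0.4]
grip t 23.3 [ 0.5286 -0.0777  0.0515] w 0.0107 f 40.0 F [0.3 0.4 1.7]
up t 24.5 [ 0.5274 -0.0773  0.1689] w 0.011 f 40.0 F [ 0.   0.6 -1.8]
down t 27.2 [0.5988 0.1647 0.0619] w 0.0106 f 40.0 F [-0.1  0.6 -2.7]
open t 27.7 [0.5991 0.1647 0.0622] w 0.0336 f 0.0 F [ 0.2 -0.5  0.1]
```

View pics/scene3.png

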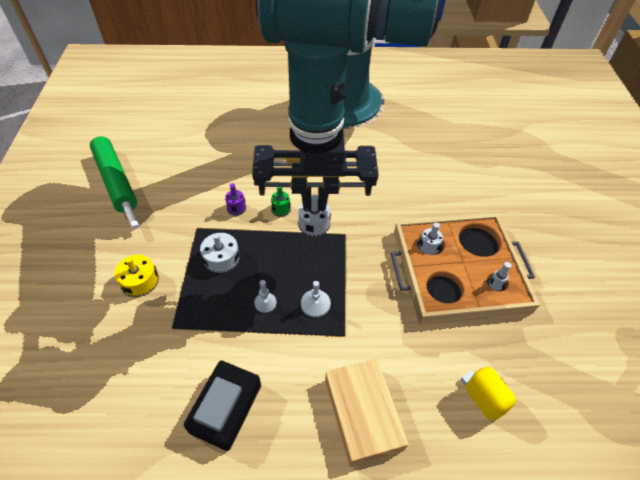

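The picture shows saw40 seated in its well (431,238), saw55 upright in the hand, and the feet untouched. saw70 is last, then a check from a clear pose.

```bash
python3 - <<'E'
from h import *
pick(70); place(70)
x,y=WELL[70]; manip.move_pose([.40,-.35,.25],DOWN); say("end")
I=[]
for n in("top","scene"):
    c=cams.capture(n); W=world(c); z=W[...,2]; I.append(c["image"])
    for k,(x,y) in WELL.items():
        d=np.hypot(W[...,0]-x,W[...,1]-y); s=W[(d<.03)&(z>.078)&(z<.1)]
        t=W[(d<.045)&(z>.046)&(z<.06)]; (a,b),r=cv2.minEnclosingCircle(t[:,:2].astype(np.float32))
        print(n,k,"shank off mm",((s.mean(0)[:2]-(x,y))*1e3).round(1),"z",np.percentile(s[:,2],80).round(4),"disc off",round(1e3*(a-x),1),round(1e3*(b-y),1),"d",round(2e3*r,1),"z",np.median(t[:,2]).round(4))
    for nm,x,y in(("foot40",.6198,-.166),("foot55",.622,-.0737)):
        s=W[(np.hypot(W[...,0]-x,W[...,1]-y)<.03)&(z>.058)&(z<.09)]; print(nm,s.mean(0).round(4))
t,s=I; cv2.imwrite("pics/end.png",np.hstack([cv2.resize(t[130:290,80:240],(400,400)),cv2.resize(s[190:340,380:540],(400,400))]))
E
```

```text
at t 31.5 [ 0.5181 -0.2588  0.0519] w 0.0342 f 0.0 F [ 1.  -0.1  0.5]
grip t 32.0 [ 0.5178 -0.2587  0.0516] w 0.0103 f 40.0 F [ 0.  -0.5  3.3]
up t 33.2 [ 0.5166 -0.258   0.1688] w 0.0107 f 40.0 F [-0.6  0.8 -2.2]
down t 37.0 [0.4891 0.2536 0.0619] w 0.0105 f 40.0 F [-0.5 -1.  -2. ]
open t 37.5 [0.4893 0.2538 0.0622] w 0.0341 f 0.0 F [-0.   0.3 -0.2]
end t 40.6 [ 0.4004 -0.3493  0.2497] w 0.034 f 0.0 F [ 0.6  0.2 -0.3]
top 25 shank off mm [0.2 0.2] z 0.0871 disc off 0.3 0.4 d 24.6 z 0.0533
top 40 shank off mm [-1.3 -1.6] z 0.0871 disc off -1.0 -0.9 d 40.2 z 0.0525
top 55 shank off mm [-1.6 -1.2] z 0.0871 disc off -1.0 -1.0 d 55.3 z 0.0522
top 70 shank off mm [-0.5 -1.4] z 0.0867 disc off 0.3 -1.1 d 71.3 z 0.0521
foot40 [ 0.6187 -0.1661  0.0721]
foot55 [ 0.6204 -0.0739  0.0727]
scene 25 shank off mm [1.8 1. ] z 0.0877 disc off 1.7 2.5 d 26.4 z 0.0538
scene 40 shank off mm [ 0.2 -0.4] z 0.0877 disc off -1.0 0.5 d 41.7 z 0.0532
scene 55 shank off mm [-0.2 -0.3] z 0.0878 disc off -1.5 1.1 d 56.8 z 0.0533
scene 70 shank off mm [ 0.8 -0.4] z 0.0874 disc off -0.9 0.8 d 72.3 z 0.0532
foot40 [ 0.6207 -0.1653  0.0719]
foot55 [ 0.6232 -0.0731  0.0715]
```

View pics/end.png

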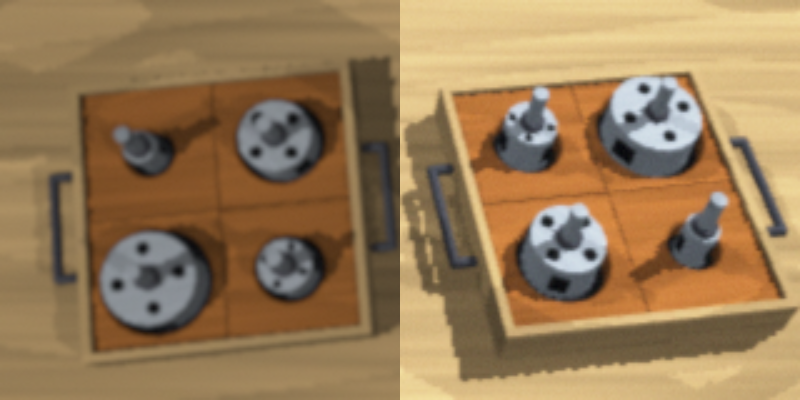

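All four saws stand upright in their own wells: offsets are under 3 mm, tops are all at the same height, and the feet read as before. Handing in.

```bash
python3 -c "
from cell import order
print(order.close_job())"
```

```text
the job is handed in; nothing more can be done
None
```

The job is handed in, with no verdict returned: all four hole saws stand upright in their matching wells, within about 3 mm of centre by the cameras, and both levelling feet are where they started.

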